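Pull the spark screen of the bench dust extractor and hold it up to the window

ROBOT

A 7-joint arm with a two-finger parallel gripper is mounted at the origin on a cart in front of the work surface, level with it; the furniture and walls round the work are solid. World frame = base frame: x ahead of the robot, y to its left, z up, the work surface at z = 0. Lengths are in m, angles in degrees, forces in N, time in s.
With the tool pointing down it reaches from about 0.425 to 0.875 m from the base axis. Payload 4.7 kg.
Tool frame: the origin (TCP) lies at the very end of the fingers, on their centre line; the grasp point (between the pads) lies 19 mm behind it; z points along the fingers, y is the line along which they close (so a half turn about z gives the same grasp; the last joint's range is limited). The gripper opens to 87 mm and grips with 3 to 60 N. Pads are 19 mm wide; open, the fingers measure 117 mm over their backs; the gripper's body (75 mm by 190 mm) begins 51 mm behind the grasp point.
Start: joints at [-75.224, 18.392, -4.016, 83.108, 1.295, 78.541, -3.26], TCP at [0.157, 0.631, 0.223] pointing down, gripper open.
Joint ranges: [-163.93, 163.93], [-17.29, 119.83], [-79.2, 71.16], [3.27, 140.29], [-89.18, 269.18], [5.43, 117.66], [-154.24, 154.24]. Speed limits (degrees/s): [147.25, 147.25, 180, 180, 180, 180, 180].

INTERFACE

Orientations are given as a 3x3 rotation matrix whose columns are the frame's x, y, z axes.
In Python, from cell import bot gives the robot as it stands.
- The arm moves only by the shell command python3 -m pendant 'ROWS' [FORCE]. ROWS is JSON, a list that holds one entry, the list of rows, each a list of 7 numbers: the shift along the tool's x, y, z in m, then the turn, a rotation vector about the tool's x, y, z in rad, then the opening, from 0 (shut) to 1 (fully open). A call has 1 to 5 rows; each row is the pose to reach, as a shift and turn from the pose commanded when the call began, along the tool's axes at that moment; what a row does not reach only later rows make up. A row lasts 1/12 s, in which the tool goes at most 41.7 mm and 7.16 degrees, less where a joint would pass 70% of its speed; a pose out of reach is approached as far as the arm can. A call with a gripper value outside its range is refused whole. The fingers move at their own pace and stop on an object; FORCE is the grip in N (left out, the last holds). Time passes only in rows, so rows that repeat a pose let the fingers close. It gives the time, the measured TCP pose, the force, the opening and the grip force at its end, in the units of the state.
- bot.state(): the state, without advancing time (a new reading comes with each control period).
- bot.get_image(name): name is "scene" or "top" or "wrist"; returns the picture (400x640x3 uint8, blue, green, red); there is no depth.
- bot.camera_info(name): a dict with "fx", "fy", "cx", "cy" (pixels), "rvec" (rotation vector, rad) and "tvec" (3), from world to camera coordinates, as OpenCV has them; the wrist camera has in their place "hand_eye" (4x4, takes a point from camera to tool coordinates, whose origin is the TCP and whose axes are the flange's). Camera axes: x right, y down, z forward; pixel columns grow to the right and rows downward; lengths in m; the calibration is good to about 2 mm. A picture is of the moment at which its call begins: read the wrist's pose just before it. camera_info takes no time and is no camera call.
- bot.close_job(): hands the job in; it is judged then, once.
The state is a dict: "clock": time; "qpos": joint angles; "joint_vel": joint speeds; "joint_efforts": joint torques, N m; "position": TCP position; "orientation": TCP orientation; "ft_force": force on the tool from outside, world axes, zero at the start; "moment": the same for the moment, N m; "width": finger opening in m; "grip_force": force on a finger pad.
Only numpy, scipy, OpenCV 4.12 (cv2) and the standard library are available. Lean on these libraries where they do the work, as an engineer would, in place of code of your own. Each camera call takes 0.05 s, during which the arm holds its last target. There are 200 camera calls.

TASK

Check the spark screen of the bench dust extractor: draw the bolt on its top fully back out of the keeper, swing the blue cover right over until it stays open, and lift the screen straight up out of its slot by its red tab. Finish still holding the screen by its tab in the gripper, still and upright, its lower edge higher than the top of the extractor's housing and its mesh square to the window so that the daylight shows through; leave the cover open and do not disturb the tools lying around.

Things in the scene. Friction and masses are not known exactly. Their poses are not given: they have to be found in the camera images.
- dust_extractor: Grey dust extractor, fixed on the bench: 240 (x) x 150 (y) x 166 mm high, origin under its middle at bench level. -x face: louvred intake grille; +x face: exhaust collar, 28 mm long. Rear part (x from +11 mm): fan section with a flat top 166 mm high that carries the bolt. Front part (x -120 to +10): deck 120 mm high, hidden by the blue cover, hinged along the deck's +y edge. z up.
- screen_slot (a point): Middle of the mouth of the slot in the deck, under the cover, 120 mm above the bench, at x = -70, y = 0 mm of the extractor and with its axes. The slot is 16 (x) x 126 (y) mm, its floor 28 mm above the bench; the spark screen stands in it.
- bolt (a joint): Tower bolt on the fan section's top: 10 mm round rod along the extractor's x, at its y = -20 mm, 178 mm above the bench. Value in m: 0 shot home through the cover's keeper, growing as the knob is pulled to the extractor's +x, stop at 0.046; starts at 0 to 0.006. The rod leaves the keeper at 0.021; until then it holds the cover down. Friction about 2 N; stays where left.
- bolt_knob (a point): Middle of the black upright bolt knob, 15 mm across, 26 mm high (187 to 213 mm above the bench); moves with the bolt, from x = 43 to 89 mm of the extractor. Guide saddles of the rod, 187 mm high and 21 mm wide, stand at x = 18 and 110 mm.
- cover (a joint): Blue pressed-steel cover over the deck, 129 (x) x 150 (y) x 46 mm high, open below, 0.4 kg. Hinge value in rad: 0 shut, growing as it opens, stop at 1.9, where it rests leaning outward. The handle rises, then swings over to the extractor's +y side. Let go below about 1.2 rad it falls shut, above that it falls open onto its stop; hardly any friction.
- cover_handle (a point): Middle of the bow handle's bar on the cover: 10 mm round bar along the extractor's x, straight over 60 mm, 17 mm in from the free edge, 35 mm off the cover's outer face, 201 mm above the bench when shut; moves with the cover. It may turn between the finger pads.
- cover_hinge (a point): Point on the cover's hinge line beside the handle, 122 mm above the bench, fixed on the extractor at x = -63, y = +79 mm; the line runs along the extractor's x. The handle's bar stays 158 mm from it.
- spark_screen: Spark screen: steel mesh in an aluminium frame 12 (x, through the mesh) x 120 (y) x 90 mm (z), with a red pull tab on top; 0.2 to 0.42 kg. Origin in the middle of its lower edge, x axis square to the mesh, z up towards the tab. It stands in the slot with its x along the extractor's x, lower edge 28 mm above the bench, with 2 mm play before and behind and 3 mm at each end.
- screen_tab (a point): Point to grip on the red tab, 116 mm above the screen's lower edge (144 mm above the bench in the slot). The tab is 10 mm thick (x), 46 mm wide (y) and reaches from 89 to 130 mm above the lower edge, so 38 mm above the deck.
- towards_window (a point): Fixed reference point on the bench top in front of the window, at world x = 0.6, y = 0: its x axis (world x) points square at the window glass behind the bench, y runs along the window, z up.
- amber_screwdriver: Screwdriver with amber handle, 182 mm long, 27 mm high, lying on the bench beside the extractor; leave alone.
- small_spanner: Steel spanner, 157 mm long, 10 mm high, on the bench on the cover's hinge side; leave alone.
- bearing_ring: Ball bearing, 47 mm across, 14 mm high, on the bench on the cover's hinge side; leave alone.
- brake_block: Brake pad, 42 x 89 x 14 mm, on the bench on the cover's hinge side; leave alone.

How it is judged:
By the outcome, as a careful person would: the job done as asked, in the order asked, and still so for the second after the job is handed in, while the arm keeps its last pose, push and grip.
It also fails if it takes over 67 s, if anything falls off the work surface, if the arm or the gripper's body presses on something with over 40 N, if the wrist force passes 120 N, or if a joint passes its speed limit or range.

## Working session

There is one attempt and no reset: what is moved stays moved. The work goes in short steps, Python scripts to look and compute and a shell command to move; the robot and the scene stay as the last step left them, time stands still between calls to the robot, and variables do not carry over. Pictures are saved under pics/ and viewed, at most 10 in all, crops included, and the job is handed in when it is done.

```bash
mkdir -p pics; ls
python3 - <<'E'
from cell import bot
import cv2,numpy as np
print(bot.state())
for n in("scene","top"):
    print(n,bot.camera_info(n)); cv2.imwrite(f"pics/{n}0.png",bot.get_image(n))
print(bot.camera_info("wrist"))
E
```

```text
pics
{'clock': 0.0, 'qpos': array([-75.22510248,  18.44041088,  -4.01599888,  83.17524161,
         1.29527274,  78.54150103,  -3.26100437]), 'joint_vel': array([-0.02700827, -0.03027989,  0.13626011,  0.03579146,  0.12666163,
        0.08158152, -0.01881157]), 'joint_efforts': array([-3.52912475e-04, -4.91286314e+01, -4.04089121e-01, -3.12530923e+01,
       -6.38570962e-02,  4.39431961e-02,  1.77904080e-04]), 'position': array([0.15679713, 0.63022497, 0.2214433 ]), 'orientation': array([[-9.70440622e-01,  2.41339721e-01, -3.70975654e-04],
       [ 2.41339984e-01,  9.70438728e-01, -1.92008581e-03],
       [-1.03383833e-04, -1.95286053e-03, -9.99998088e-01]]), 'ft_force': array([-0.97892844,  0.50968026, -0.75024989]), 'moment': array([-0.03981531,  0.03892581, -0.01074471]), 'grip_force': 0.0, 'width': 0.08709186741445092}
scene {'fx': 465.47342351399635, 'fy': 465.47342351399635, 'cx': 325.75206264230513, 'cy': 203.6594707832389, 'rvec': array([ 0.9811781 , -2.54416984,  0.95937916]), 'tvec': array([0.46224239, 0.38781708, 0.87069756])}
top {'fx': 366.8015963958685, 'fy': 366.8015963958685, 'cx': 320.43265888403226, 'cy': 191.40985013148452, 'rvec': array([ 2.13876448, -2.1582081 ,  0.19435019]), 'tvec': array([0.00112797, 0.61614019, 0.89985881])}
{'fx': 340.3157847435451, 'fy': 340.3157847435451, 'cx': 316.2896707936259, 'cy': 197.53607142887586, 'hand_eye': array([[-5.18056795e-04, -9.56184444e-01, -2.92764480e-01,
         8.05019178e-02],
       [ 9.99999756e-01, -6.32861610e-04,  2.97425968e-04,
        -3.03924797e-05],
       [-4.69673484e-04, -2.92764255e-01,  9.56184538e-01,
        -1.63069067e-01],
       [ 0.00000000e+00,  0.00000000e+00,  0.00000000e+00,
         1.00000000e+00]])}
```

View pics/scene0.png

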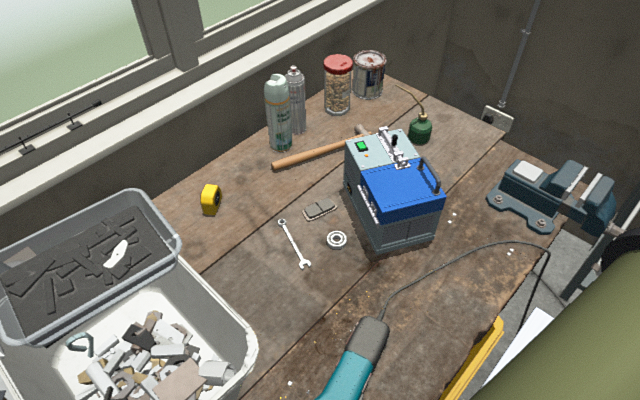

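View pics/top0.png

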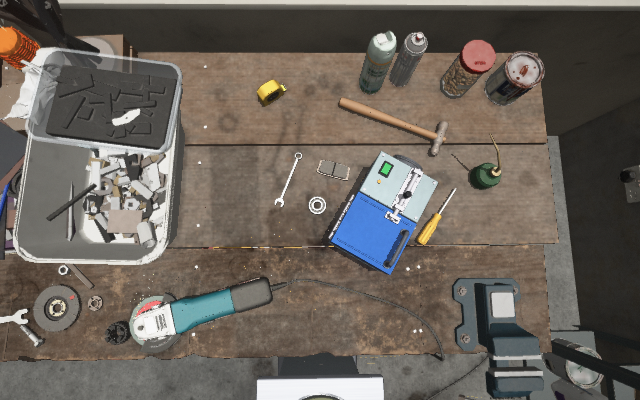

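The scene view shows the extractor at about (395,185), with the blue cover and the bolt knob at about (397,155). In the top view it is around (385,210), the knob near (405,190) and the handle near (398,250). Its +x points up and to the right. I'll enlarge both.

```bash
python3 - <<'E'
import cv2,numpy as np
a=cv2.imread("pics/scene0.png")[115:255,335:455]; b=cv2.imread("pics/top0.png")[145:285,325:455]
r=lambda i:cv2.resize(i,None,fx=3,fy=3,interpolation=cv2.INTER_CUBIC)
c=np.hstack([r(a),r(b)]);print(c.shape);cv2.imwrite("pics/c1.png",c)
E
cat > h.py <<'E'
import cv2,numpy as np
from cell import bot
from scipy.spatial.transform import Rotation as Ro
def ray(cam,uv,info=None,st=None):
    i=info or bot.camera_info(cam)
    d=np.array([(uv[0]-i['cx'])/i['fx'],(uv[1]-i['cy'])/i['fy'],1.])
    if cam=='wrist':
        st=st or bot.state(); H=i['hand_eye'];R=np.array(st['orientation']);p=np.array(st['position'])
        return p+R@H[:3,3], R@H[:3,:3]@d
    R=Ro.from_rotvec(i['rvec']).as_matrix()
    return -R.T@i['tvec'], R.T@d
def onz(r,z): return r[0]+r[1]*(z-r[0][2])/r[1][2]
def tri(rs):
    A=np.zeros((3,3));b=np.zeros(3)
    for o,d in rs:
        d=d/np.linalg.norm(d);P=np.eye(3)-np.outer(d,d);A+=P;b+=P@o
    x=np.linalg.solve(A,b)
    e=[np.linalg.norm(np.cross(x-o,d/np.linalg.norm(d))) for o,d in rs]
    return x,max(e)
E
```

```text
(420, 750, 3)
```

View pics/c1.png

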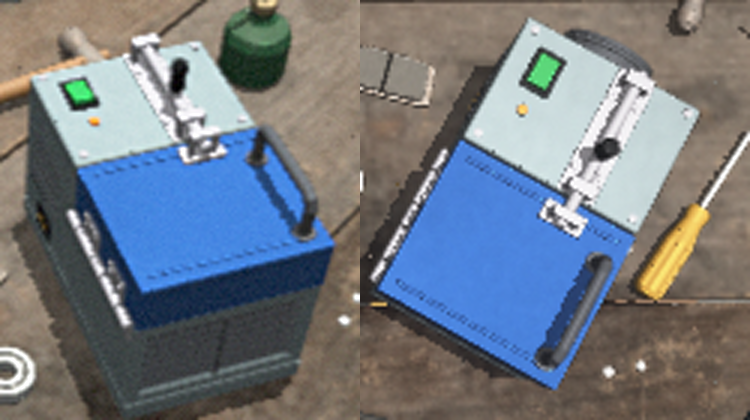

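The crop shows the cover corners, knob and handle bar clearly in both views. I'll triangulate them.

Run:
```python
from h import *
P={'bl':((30,82),(530,18)),'br':((205,42),(700,115)),'fl':((135,292),(375,285)),'fr':((333,243),(557,388)),'jl':((78,170),(462,140)),
'knobtop':((181,64),(606,145)),'h1':((266,133),(603,262)),'h2':((311,197),(558,356))}
X={}
for k,(s,t) in P.items():
    rs=ray('scene',(335+s[0]/3,115+s[1]/3));rt=ray('top',(325+(t[0]-360)/3,145+t[1]/3))
    X[k],e=tri([rs,rt]);z=dict(knobtop=.213,h1=.201,h2=.201).get(k,.166)
    print(k,X[k].round(4),round(e,4),onz(rs,z)[:2].round(4),onz(rt,z)[:2].round(4))
# fit from points
loc={'bl':(120,75),'br':(120,-75),'fl':(-121,75),'fr':(-121,-75),'jl':(9,75)}
def fit(pts):
    A=np.array([np.array(loc[k])/1e3 for k in pts]);B=np.array([pts[k][:2] for k in pts])
    a=A-A.mean(0);b=B-B.mean(0);th=np.arctan2((a[:,0]*b[:,1]-a[:,1]*b[:,0]).sum(),(a*b).sum())
    R=np.array([[np.cos(th),-np.sin(th)],[np.sin(th),np.cos(th)]]);o=B.mean(0)-R@A.mean(0)
    return np.degrees(th),o,R,((A@R.T+o)-B)
for nm,pts in(('tri',{k:X[k] for k in loc}),('top',{k:onz(ray('top',(325+(P[k][1][0]-360)/3,145+P[k][1][1]/3)),.166) for k in loc}),('scene',{k:onz(ray('scene',(335+P[k][0][0]/3,115+P[k][0][1]/3)),.166) for k in loc})):
    th,o,R,r=fit(pts);print(nm,th,o,abs(r).max(0))
    print({k:((X[k][:2]-o)@R).round(4) for k in('knobtop','h1','h2')})
```

```text
bl [ 0.6929 -0.1459  0.159 ] 0.0001 [ 0.6878 -0.1397] [ 0.691  -0.1445]
br [ 0.6128 -0.2715  0.1683] 0.001 [ 0.6134 -0.2745] [ 0.6141 -0.2718]
fl [ 0.489  -0.0212  0.1676] 0.0011 [ 0.4907 -0.0217] [ 0.4881 -0.0219]
fr [ 0.4127 -0.1533  0.1673] 0.0006 [ 0.4136 -0.1541] [ 0.4121 -0.1539]
jl [ 0.5966 -0.0893  0.165 ] 0.0003 [ 0.5963 -0.0883] [ 0.5962 -0.0893]
knobtop [ 0.5822 -0.1864  0.2163] 0.0019 [ 0.5827 -0.1908] [ 0.5843 -0.1863]
h1 [ 0.5005 -0.1849  0.1977] 0.0017 [ 0.4975 -0.1827] [ 0.5018 -0.1832]
h2 [ 0.4363 -0.148   0.2023] 0.0001 [ 0.4368 -0.1493] [ 0.4363 -0.1482]
tri -31.024737615406067 [ 0.55186668 -0.14837784] [0.00319697 0.00304811]
{'knobtop': array([ 0.0456, -0.0169]), 'h1': array([-0.0252, -0.0578]), 'h2': array([-0.0992, -0.0592])}
top -30.62587942019986 [ 0.5514462  -0.14846824] [0.00294804 0.00255196]
{'knobtop': array([ 0.0458, -0.0169]), 'h1': array([-0.0253, -0.0573]), 'h2': array([-0.0993, -0.0583])}
scene -30.536071617670082 [ 0.55151789 -0.14787885] [0.00526342 0.00453123]
{'knobtop': array([ 0.046 , -0.0175]), 'h1': array([-0.0251, -0.0579]), 'h2': array([-0.0992, -0.0586])}
```

Everything agrees: extractor at (0.5515, -0.1485), yaw about -30.7°, with heights of 0.166, 0.201 and 0.213 as stated. Next I'll move toward the knob with the tool y along the extractor's y.

```bash
cat > plan.py <<'E'
# usage: plan.py X Y Z YAW(deg of tool y axis in ext frame, tilt deg)  -> shift/turn in tool axes; coordinates in extractor frame (mm)
import sys
from h import *
O=np.array([.5515,-.1485,0]);TH=np.radians(-30.7)
E=Ro.from_euler('z',TH).as_matrix()
def ext(p): return E.T@(np.array(p)-O)*1e3
if __name__=='__main__':
    a=list(map(float,sys.argv[1:]));s=bot.state();R=np.array(s['orientation']);p=np.array(s['position'])
    print('t',round(s['clock'],2),'ext',ext(p).round(1),'F',s['ft_force'].round(1),'w',round(s['width'],4),'q7',s['qpos'].round(0))
    if a:
        t=O+E@(np.array(a[:3])/1e3); psi=np.radians(a[3]); 
        y=E@np.array([np.cos(psi),np.sin(psi),0]);z=np.array([0,0,-1.]);T=np.c_[np.cross(y,z),y,z]
        print('shift',(R.T@(t-p)).round(4),'turn',Ro.from_matrix(R.T@T).as_rotvec().round(4),'dist',np.linalg.norm(t-p).round(3))
E
python3 -m pendant '[[[-0.162,-0.114,-0.05,0,0,0.29,0.6],[-0.162,-0.114,-0.05,0,0,0.29,0.6],[-0.162,-0.114,-0.05,0,0,0.29,0.6],[-0.162,-0.114,-0.05,0,0,0.29,0.6],[-0.162,-0.114,-0.05,0,0,0.29,0.6]]]'
python3 plan.py 0 0 320 90; python3 plan.py 46 -18 310 90
```

```text
clock: 0.52
position: [0.2882, 0.4787, 0.2728]
orientation: [[-0.86, 0.51, 0.0], [0.51, 0.86, -0.001], [-0.001, -0.0, -1.0]]
ft_force: [0.4, 0.4, 1.2]
width: 0.0616
grip_force: 0.0
t 0.52 ext [-546.6  404.9  272.8] F [0.4 0.4 1.2] w 0.0616 q7 [-65.   6.   4.  92.  -0.  82.  -2.]
shift [-0.5463 -0.4054 -0.0467] turn [-0.0004  0.0005  0.0009] dist 0.682
t 0.52 ext [-546.6  404.9  272.8] F [0.4 0.4 1.2] w 0.0616 q7 [-65.   6.   4.  92.  -0.  82.  -2.]
shift [-0.5922 -0.4235 -0.0367] turn [-0.0004  0.0005  0.0009] dist 0.729
```

```bash
for i in 1; do
python3 -m pendant '[[[-0.148,-0.106,-0.01,0,0,0,0.6],[-0.148,-0.106,-0.01,0,0,0,0.6],[-0.148,-0.106,-0.01,0,0,0,0.6],[-0.148,-0.106,-0.01,0,0,0,0.6],[-0.148,-0.106,-0.01,0,0,0,0.6]]]' >/dev/null
python3 -m pendant '[[[-0.148,-0.106,-0.01,0,0,0,0.6],[-0.148,-0.106,-0.01,0,0,0,0.6],[-0.148,-0.106,-0.01,0,0,0,0.6],[-0.148,-0.106,-0.01,0,0,0,0.6],[-0.148,-0.106,-0.01,0,0,0,0.6]]]' >/dev/null
python3 -m pendant '[[[-0.148,-0.106,-0.01,0,0,0,0.6],[-0.148,-0.106,-0.01,0,0,0,0.6],[-0.148,-0.106,-0.01,0,0,0,0.6],[-0.148,-0.106,-0.01,0,0,0,0.6],[-0.148,-0.106,-0.01,0,0,0,0.6]]]' >/dev/null
python3 -m pendant '[[[-0.148,-0.106,-0.005,0,0,0,0.6],[-0.148,-0.106,-0.005,0,0,0,0.6],[-0.148,-0.106,-0.005,0,0,0,0.6],[-0.148,-0.106,-0.005,0,0,0,0.6],[-0.148,-0.106,-0.005,0,0,0,0.6]]]' 
done; python3 plan.py 46 -18 300 90
python3 - <<'E'
from h import *
import pickle
s=bot.state();im=bot.get_image('wrist');cv2.imwrite('pics/w1.png',im);pickle.dump(s,open('w1.pkl','wb'))
E
```

```text
clock: 2.18
position: [0.5805, -0.1915, 0.307]
orientation: [[-0.858, 0.514, -0.001], [0.514, 0.858, -0.005], [-0.002, -0.004, -1.0]]
ft_force: [-1.8, -0.3, 0.4]
width: 0.0524
grip_force: 0.0
t 2.18 ext [ 46.9 -22.2 307. ] F [-1.8 -0.3  0.4] w 0.0524 q7 [-23.  15.  48.  83. -11.  87.  84.]
shift [0.001  0.0042 0.007 ] turn [-0.0043  0.0018 -0.004 ] dist 0.008
```

View pics/w1.png

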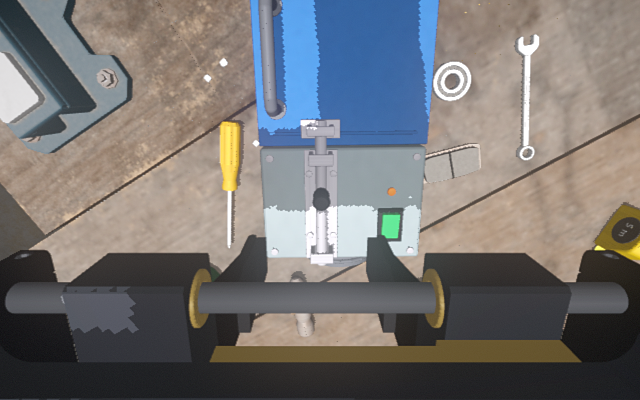

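The wrist view shows the knob with its base near (321,192) and its head near (321,206). The fan section's corners are at about (262,147), (424,147) and (421,257), and the gripper is lined up square with the housing. I'll refine the position from these.

Run:
```python
from plan import *; import pickle
s=pickle.load(open('w1.pkl','rb'));im=cv2.imread('pics/w1.png')
m=(im[180:220,305:340].max(2)<45).astype(np.uint8);ys,xs=np.nonzero(m);print('knob',xs.min()+305,xs.max()+305,ys.min()+180,ys.max()+180)
for n,uv,z in(('rodfar',(321,250),.183),('rodnear',(320,140),.183),('knobctr',(321,200),.2),('knob hd',(321,197),.213),('cFL',(261,147),.166),('cFR',(424,147),.166),('cBR',(421,257),.166),('cBL',(265,257),.166)):
    print(n,ext(onz(ray('wrist',uv,st=s),z)).round(1))
k1=ray('wrist',(321,203),st=s)
print(tri([k1,ray('top',(325+(606-360)/3,145+145/3)),ray('scene',(335+181/3,115+62/3))]),)
```

```text
Traceback (most recent call last):
ValueError: zero-size array to reduction operation minimum which has no identity
```

Run:
```python
from plan import *; import pickle
s=pickle.load(open('w1.pkl','rb'));im=cv2.imread('pics/w1.png')
m=(im[180:220,305:340].max(2)<75).astype(np.uint8);n,l,st,c=cv2.connectedComponentsWithStats(m)
print([(st[i][:5]+[305,180,0,0,0]).tolist() for i in range(1,n) if st[i][4]>20])
for n,uv,z in(('rodfar',(321,250),.183),('rodnear',(320,140),.183),('knobctr',(321,200),.2),('knob hd',(321,197),.213),('cFL',(261,147),.166),('cFR',(424,147),.166),('cBR',(421,257),.166),('cBL',(265,257),.166)):
    print(n,ext(onz(ray('wrist',uv,st=s),z)).round(1))
```

```text
[]
rodfar [105.4 -18.5 183. ]
rodnear [  4.1 -19.3 183. ]
knobctr [ 51.4 -18.6 200. ]
knob hd [ 44.9 -18.8 213. ]
cFL [ 12.3 -72.  166. ]
cFR [ 12.9  73.6 166. ]
cBR [121.5  80.3 166. ]
cBL [121.1 -73.7 166. ]
```

```bash
python3 -m pendant '[[[0.001,0.0034,0.04,-0.004,0.002,-0.004,0.6],[0.001,0.0034,0.075,-0.004,0.002,-0.004,0.6],[0.001,0.0034,0.105,-0.004,0.002,-0.004,0.6],[0.001,0.0034,0.115,-0.004,0.002,-0.004,0.6],[0.001,0.0034,0.115,-0.004,0.002,-0.004,0.6]]]' >/dev/null
python3 plan.py 46 -18.8 192 90
```

```text
t 2.65 ext [ 40.4 -13.2 189.6] F [ 0.4 -0.3  0.3] w 0.0524 q7 [-23.  18.  46.  93. -14.  75.  85.]
shift [-0.0056 -0.0057 -0.0025] turn [ 0.0022 -0.0077  0.0065] dist 0.008
```

```bash
python3 -m pendant '[[[-0.0055,-0.0055,-0.002,0.002,-0.007,0.006,0.6],[-0.0055,-0.0055,-0.002,0.002,-0.007,0.006,0.6],[-0.0055,-0.0055,-0.002,0.002,-0.007,0.006,0.6]]]' >/dev/null
python3 plan.py 46 -18.8 192 90
python3 -m pendant '[[[0,0,0,0,0,0,0.05],[0,0,0,0,0,0,0.05],[0,0,0,0,0,0,0.05],[0,0,0,0,0,0,0.05],[0,0,0,0,0,0,0.05]]]' 15
python3 plan.py 46 -18.8 192 90
```

```text
t 2.9 ext [ 50.  -19.3 197.2] F [0.2 0.8 0.1] w 0.0523 q7 [-22.  18.  47.  92. -14.  75.  86.]
shift [0.0041 0.0005 0.0051] turn [ 0.0032  0.0092 -0.0011] dist 0.007
clock: 3.32
position: [0.5834, -0.1891, 0.1946]
orientation: [[-0.86, 0.51, 0.005], [0.51, 0.86, -0.001], [-0.005, 0.002, -1.0]]
ft_force: [-0.2, 0.1, -0.2]
width: 0.0266
grip_force: 0.0
t 3.32 ext [ 48.2 -18.6 194.6] F [-0.2  0.1 -0.2] w 0.0266 q7 [-22.  18.  46.  93. -14.  75.  86.]
shift [ 0.0022 -0.0002  0.0026] turn [0.0023 0.005  0.0003] dist 0.003
```

```bash
python3 -m pendant '[[[0.002,0,0.002,0,0,0,0.05],[0.002,0,0.002,0,0,0,0.05],[0.002,0,0.002,0,0,0,0.05],[0.002,0,0.002,0,0,0,0.05],[0.002,0,0.002,0,0,0,0.05]]]' 15
python3 plan.py 46 -18.8 192 90
```

```text
clock: 3.73
position: [0.5812, -0.188, 0.1921]
orientation: [[-0.86, 0.51, 0.004], [0.51, 0.86, -0.0], [-0.004, 0.002, -1.0]]
ft_force: [-1.4, 0.1, -3.0]
width: 0.0131
grip_force: 14.8
t 3.73 ext [ 45.7 -18.8 192.1] F [-1.4  0.1 -3. ] w 0.0131 q7 [-22.  18.  46.  93. -14.  74.  86.]
shift [-0.0003 -0.      0.0001] turn [0.0018 0.0037 0.0001] dist 0.0
```

```bash
python3 -m pendant '[[[-0.008,0,0,0,0,0,0.05],[-0.016,0,0,0,0,0,0.05],[-0.024,0,0,0,0,0,0.05],[-0.032,0,0,0,0,0,0.05],[-0.038,0,0,0,0,0,0.05]]]' 20
python3 -m pendant '[[[-0.002,0,0,0,0,0,0.05],[-0.004,0,0,0,0,0,0.05],[-0.006,0,0,0,0,0,0.05],[-0.007,0,0,0,0,0,0.05],[-0.007,0,0,0,0,0,0.05]]]' 
python3 plan.py 89 -18.8 192 90
```

```text
clock: 4.15
position: [0.6153, -0.2078, 0.1921]
orientation: [[-0.86, 0.51, 0.005], [0.51, 0.86, -0.001], [-0.004, 0.002, -1.0]]
ft_force: [-1.4, 1.9, -2.9]
width: 0.0127
grip_force: 19.7
clock: 4.57
position: [0.6169, -0.2088, 0.192]
orientation: [[-0.86, 0.51, -0.004], [0.51, 0.86, 0.005], [0.006, 0.002, -1.0]]
ft_force: [-12.1, 7.7, 2.1]
width: 0.0129
grip_force: 19.9
t 4.57 ext [ 87.  -18.4 192. ] F [-12.1   7.7   2.1] w 0.0129 q7 [-18.  24.  45.  86. -18.  77.  89.]
shift [-0.002  -0.0004 -0.    ] turn [ 0.0025 -0.0058  0.0005] dist 0.002
```

At the stop: it travelled about 41 mm and the force is 14 N. Next: release, rise, and move over to the handle.

```bash
python3 -m pendant '[[[0.004,0,0,0,0,0,0.05],[0.004,0,0,0,0,0,0.4],[0.004,0,0,0,0,0,0.4],[0.004,0,0,0,0,0,0.4],[0.004,0,0,0,0,0,0.4]]]' >/dev/null
python3 -m pendant '[[[0,0,-0.01,0,0,0,0.7],[0,0,-0.03,0,0,0,0.7],[0,0,-0.055,0,0,0,0.7],[0,0,-0.055,0,0,0,0.7],[0,0,-0.055,0,0,0,0.7]]]' >/dev/null
python3 plan.py -62 -57.5 250 90
```

```text
t 5.4 ext [ 88.5 -19.2 250.5] F [-0.4  0.6 -0.7] w 0.0575 q7 [-18.  22.  46.  82. -16.  82.  87.]
shift [ 0.1504 -0.0384 -0.0011] turn [ 0.0032  0.0096 -0.0003] dist 0.155
```

```bash
python3 -m pendant '[[[0.035,-0.01,0,0.003,0.005,0,0.7],[0.07,-0.02,0,0.003,0.005,0,0.7],[0.11,-0.03,0,0.003,0.005,0,0.7],[0.14,-0.036,0,0.003,0.005,0,0.7],[0.15,-0.038,0,0.003,0.005,0,0.7]]]' >/dev/null
python3 -m pendant '[[[0,0,0.0,0,0,0,0.7],[0,0,0,0,0,0,0.7],[0,0,0,0,0,0,0.7],[0,0,0.01,0,0,0,0.7]]]' >/dev/null
python3 plan.py -62 -57.5 250 90
python3 - <<'E'
from plan import *; import pickle
s=bot.state();im=bot.get_image('wrist');t=bot.get_image('top')[145:285,325:455]
c=np.zeros((400,800,3),np.uint8);c[:,:400]=im[:,120:520];c[:373,400:747]=cv2.resize(t,None,fx=2.667,fy=2.667)[:373,:347]
cv2.imwrite('pics/w2.png',c);pickle.dump(s,open('w2.pkl','wb'))
E
```

```text
t 6.15 ext [-60.9 -56.6 238.1] F [-0.2 -0.  -0.4] w 0.0607 q7 [-31.  -3.  47. 104.   2.  77.  74.]
shift [ 0.001  -0.001  -0.0119] turn [-0.0008  0.0035 -0.0004] dist 0.012
```

View pics/w2.png

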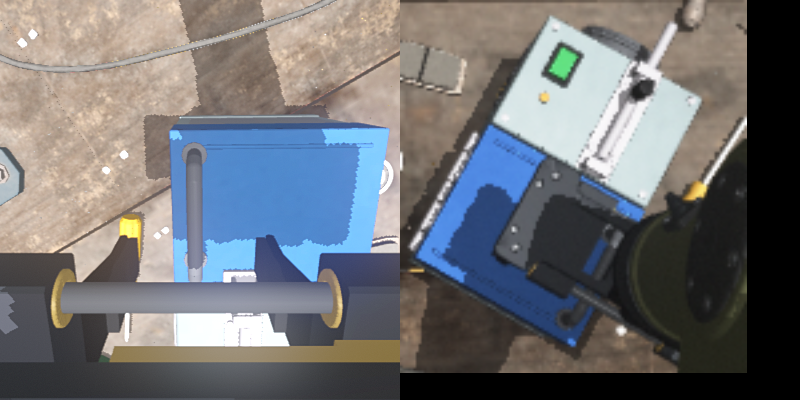

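The bolt is drawn: in the top view the knob sits by the far saddle. In the wrist view the handle bar (u about 314) lies midway between the fingers. I'll descend and grip.

```bash
python3 -m pendant '[[[0.001,-0.001,0.02,0,0.003,0,0.7],[0.001,-0.001,0.04,0,0.003,0,0.7],[0.001,-0.001,0.05,0,0.003,0,0.7],[0.001,-0.001,0.053,0,0.003,0,0.5],[0.001,-0.001,0.053,0,0.003,0,0.4]]]' >/dev/null
python3 -m pendant '[[[0,0,0,0,0,0,0.3],[0,0,0,0,0,0,0.02],[0,0,0,0,0,0,0.02],[0,0,0,0,0,0,0.02]]]' 25 >/dev/null
python3 plan.py -62 -57.5 183 90
python3 -m pendant '[[[0,0,0,0,0,0,0.02],[0,0,0,0,0,0,0.02],[0,0,0,0,0,0,0.02]]]' 25
python3 plan.py -62 -57.5 183 90
```

```text
t 7.0 ext [-63.6 -57.8 184.6] F [ 0.5 -0.3 -0. ] w 0.0287 q7 [-31.  -0.  48. 109.   0.  71.  76.]
shift [-0.0016  0.0003  0.0016] turn [-0.0001 -0.0019  0.0001] dist 0.002
clock: 7.25
position: [0.4669, -0.1657, 0.1841]
orientation: [[-0.86, 0.51, -0.003], [0.51, 0.86, 0.001], [0.003, -0.001, -1.0]]
ft_force: [-0.0, 1.1, 0.8]
width: 0.009
grip_force: 25.4
t 7.25 ext [-64.  -57.9 184.1] F [-0.   1.1  0.8] w 0.009 q7 [-31.  -0.  48. 109.   0.  71.  76.]
shift [-0.002   0.0004  0.001 ] turn [-0.0007 -0.0027  0.0001] dist 0.002
```

Run:
```python
import numpy as np
from scipy.spatial.transform import Rotation as Ro
a0=np.arctan2(79,137);r=.158
def pose(d):
    th=np.radians(d);ph=np.radians(max(0,d-35)*.33)
    g=r*np.array([0,-np.cos(a0+th)+np.cos(a0),-(np.sin(a0+th)-np.sin(a0))]) # initial tool axes (y=+ext y, z down)
    R=Ro.from_rotvec([ph,0,0]).as_matrix(); return g+R@[0,0,.019],R,ph
ths=np.arange(0,106,5.)
for k in range(0,20,5):
    p0,R0,f0=pose(ths[k])
    print([[0]+(R0.T@(pose(t)[0]-p0))[1:].round(4).tolist()+[round(pose(t)[2]-f0,3),0,0] for t in ths[k+1:k+6]])
```

```text
[[0, 0.0074, -0.0116, np.float64(0.0), 0, 0], [0, 0.0158, -0.0226, np.float64(0.0), 0, 0], [0, 0.0251, -0.0327, np.float64(0.0), 0, 0], [0, 0.0352, -0.0421, np.float64(0.0), 0, 0], [0, 0.0462, -0.0505, np.float64(0.0), 0, 0]]
[[0, 0.0116, -0.0074, np.float64(0.0), 0, 0], [0, 0.0238, -0.0138, np.float64(0.0), 0, 0], [0, 0.036, -0.0191, np.float64(0.029), 0, 0], [0, 0.0486, -0.0232, np.float64(0.058), 0, 0], [0, 0.0615, -0.0263, np.float64(0.086), 0, 0]]
[[0, 0.0129, -0.003, np.float64(0.029), 0, 0], [0, 0.026, -0.0048, np.float64(0.058), 0, 0], [0, 0.0393, -0.0054, np.float64(0.086), 0, 0], [0, 0.0525, -0.0049, np.float64(0.115), 0, 0], [0, 0.0656, -0.0032, np.float64(0.144), 0, 0]]
[[0, 0.0132, 0.001, np.float64(0.029), 0, 0], [0, 0.0263, 0.0032, np.float64(0.058), 0, 0], [0, 0.0391, 0.0066, np.float64(0.086), 0, 0], [0, 0.0515, 0.0111, np.float64(0.115), 0, 0], [0, 0.0636, 0.0167, np.float64(0.144), 0, 0]]
```

```bash
python3 -m pendant '[[[0,0.0074,-0.0116,0,0,0,0.02],[0,0.0158,-0.0226,0,0,0,0.02],[0,0.0251,-0.0327,0,0,0,0.02],[0,0.0352,-0.0421,0,0,0,0.02],[0,0.0462,-0.0505,0,0,0,0.02]]]' 30
python3 plan.py
```

```text
clock: 7.67
position: [0.4899, -0.1261, 0.2359]
orientation: [[-0.86, 0.511, -0.005], [0.511, 0.86, -0.0], [0.004, -0.003, -1.0]]
ft_force: [-4.7, -3.8, 1.0]
width: 0.0093
grip_force: 30.0
t 7.67 ext [-64.4 -12.2 235.9] F [-4.7 -3.8  1. ] w 0.0093 q7 [-34.  -1.  45. 103.   1.  78.  71.]
```

Tracks the arc with low forces, so I'll continue.

```bash
python3 -m pendant '[[[0,0.0116,-0.0074,0,0,0,0.02],[0,0.0238,-0.0138,0,0,0,0.02],[0,0.036,-0.0191,0.029,0,0,0.02],[0,0.0486,-0.0232,0.058,0,0,0.02],[0,0.0615,-0.0263,0.086,0,0,0.02]]]'
python3 -m pendant '[[[0,0.0129,-0.003,0.029,0,0,0.02],[0,0.026,-0.0048,0.058,0,0,0.02],[0,0.0393,-0.0054,0.086,0,0,0.02],[0,0.0525,-0.0049,0.115,0,0,0.02],[0,0.0656,-0.0032,0.144,0,0,0.02]]]'
python3 plan.py
```

```text
clock: 8.08
position: [0.5218, -0.0721, 0.2628]
orientation: [[-0.86, 0.508, -0.048], [0.511, 0.857, -0.074], [0.004, -0.088, -0.996]]
ft_force: [-2.7, -1.6, 4.7]
width: 0.0091
grip_force: 30.0
clock: 8.5
position: [0.5562, -0.0142, 0.2595]
orientation: [[-0.861, 0.495, -0.119], [0.509, 0.838, -0.196], [0.003, -0.229, -0.973]]
ft_force: [-0.6, -1.1, 1.9]
width: 0.0088
grip_force: 30.0
t 8.5 ext [-64.6 117.9 259.5] F [-0.6 -1.1  1.9] w 0.0088 q7 [-41.  14.  39.  89.   2.  87.  57.]
```

```bash
python3 -m pendant '[[[0,0.0132,0.001,0.029,0,0,0.02],[0,0.0263,0.0032,0.058,0,0,0.02],[0,0.0391,0.0066,0.086,0,0,0.02],[0,0.0515,0.0111,0.115,0,0,0.02],[0,0.0636,0.0167,0.144,0,0,0.02]]]'
python3 -m pendant '[[[0,0.005,0.002,0,0,0,0.02],[0,0.005,0.002,0,0,0,0.02],[0,0.005,0.002,0,0,0,0.02]]]'
python3 plan.py
```

```text
clock: 8.92
position: [0.586, 0.0365, 0.2279]
orientation: [[-0.861, 0.472, -0.188], [0.509, 0.802, -0.313], [0.003, -0.366, -0.931]]
ft_force: [0.6, 0.9, 0.6]
width: 0.009
grip_force: 30.0
clock: 9.17
position: [0.5881, 0.0399, 0.2242]
orientation: [[-0.861, 0.472, -0.187], [0.508, 0.803, -0.311], [0.003, -0.363, -0.932]]
ft_force: [1.5, 4.3, 3.1]
width: 0.0091
grip_force: 30.0
t 9.17 ext [-64.7 180.7 224.2] F [1.5 4.3 3.1] w 0.0091 q7 [-43.  25.  37.  82.   2.  91.  53.]
```

```bash
python3 -m pendant '[[[0,-0.002,0,0,0,0,0.28],[0,-0.002,0,0,0,0,0.28],[0,-0.002,0,0,0,0,0.28],[0,-0.002,0,0,0,0,0.28],[0,-0.002,0,0,0,0,0.28]]]'
python3 -m pendant '[[[0,0,-0.02,0,0,0,0.28],[0,0,-0.045,0,0,0,0.28],[0,0,-0.08,0,0,0,0.28],[0,0,-0.11,0,0,0,0.28],[0,0,-0.11,0,0,0,0.28]]]'
python3 plan.py -70 0 300 0
```

```text
clock: 9.58
position: [0.5856, 0.0349, 0.2242]
orientation: [[-0.859, 0.475, -0.191], [0.511, 0.8, -0.313], [0.004, -0.366, -0.93]]
ft_force: [-0.5, 1.4, -0.7]
width: 0.0236
grip_force: 0.6
clock: 10.0
position: [0.6093, 0.0707, 0.332]
orientation: [[-0.861, 0.476, -0.182], [0.509, 0.802, -0.313], [-0.003, -0.362, -0.932]]
ft_force: [-0.3, 0.4, 1.1]
width: 0.0244
grip_force: 0.0
t 10.0 ext [-62.2 218.  332. ] F [-0.3  0.4  1.1] w 0.0244 q7 [-42.  27.  37.  68.   1. 103.  54.]
shift [ 0.0082 -0.1916  0.1086] turn [-0.2877  0.293   1.5521] dist 0.22
```

```bash
python3 -m pendant '[[[0.002,-0.038,0.015,-0.09,0,0,0.6],[0.004,-0.076,0.03,-0.2,0,0,0.6],[0.006,-0.114,0.045,-0.3,0,0,0.6],[0.007,-0.152,0.06,-0.365,0,0,0.6],[0.008,-0.19,0.076,-0.365,0,0,0.6]]]' >/dev/null
python3 -m pendant '[[[0,-0.01,0,0,0,0.12,0.7],[0,-0.012,0,0,0,0.24,0.7],[0,-0.012,0,0,0,0.36,0.7],[0,-0.012,0,0,0,0.48,0.7],[0,-0.012,0,0,0,0.6,0.7]]]' >/dev/null
python3 -m pendant '[[[0,0,0,0,0,0.12,0.7],[0,0,0,0,0,0.24,0.7],[0,0,0,0,0,0.36,0.7],[0,0,0,0,0,0.48,0.7],[0,0,0,0,0,0.6,0.7]]]' >/dev/null
python3 -m pendant '[[[0,0,0,0,0,0.12,0.7],[0,0,0,0,0,0.24,0.7],[0,0,0,0,0,0.36,0.7],[0,0,0,0,0,0.37,0.7],[0,0,0,0,0,0.37,0.7]]]' 
python3 plan.py -70 0 260 0
python3 - <<'E'
from plan import *; import pickle
s=bot.state();im=bot.get_image('wrist');t=bot.get_image('scene')[100:260,310:470];tt=bot.get_image('top')
cv2.imwrite('pics/w3r.png',im);cv2.imwrite('pics/t3r.png',tt)
c=np.zeros((400,800,3),np.uint8);c[:,:400]=im[:,120:520];c[:400,400:]=cv2.resize(t,None,fx=2.5,fy=2.5)
cv2.imwrite('pics/w3.png',c);pickle.dump(s,open('w3.pkl','wb'))
E
```

```text
clock: 11.67
position: [0.4889, -0.1134, 0.3253]
orientation: [[0.509, 0.861, -0.009], [0.861, -0.509, -0.007], [-0.011, -0.004, -1.0]]
ft_force: [-0.1, 0.0, 0.5]
width: 0.0608
grip_force: 0.0
t 11.67 ext [-71.7  -1.7 325.3] F [-0.1  0.   0.5] w 0.0608 q7 [-32.  -3.  40.  95.   3.  88. -22.]
shift [0.0024 0.002  0.0653] turn [-0.0036  0.0106  0.0022] dist 0.065
```

View pics/w3.png

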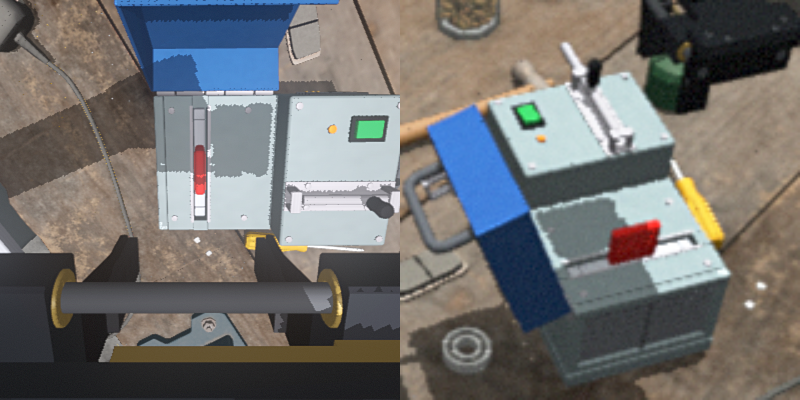

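The cover rests open on its stop. The red tab is at about (320,170) in the wrist view and at about (563,97) in the scene crop. I'll locate it in both views.

Run:
```python
from plan import *; import pickle
s=pickle.load(open('w3.pkl','rb'));im=cv2.imread('pics/w3r.png');sc=bot.get_image('scene')
def red(im,roi):
    x,y,X,Y=roi;c=cv2.cvtColor(im,cv2.COLOR_BGR2HSV)[y:Y,x:X];m=((c[...,1]>130)&(c[...,2]>60)&((c[...,0]<8)|(c[...,0]>172))).astype(np.uint8)
    n,l,st,ce=cv2.connectedComponentsWithStats(m);i=1+st[1:,4].argmax();ys,xs=np.nonzero(l==i)
    return np.c_[xs+x,ys+y]
w=red(im,(280,120,360,230));q=red(sc,(380,170,430,220))
for n,p in(('w',w),('s',q)): print(n,p.min(0),p.max(0),cv2.boxPoints(cv2.minAreaRect(p.astype(np.float32))).round(1).tolist(),p[p[:,1]==p[:,1].min()].mean(0))
# wrist: top edge ends of tab
top=p=w
u=lambda v:w[w[:,1]==v,0]
for v in range(w[:,1].min(),w[:,1].max(),6): print(v,u(v).min(),u(v).max())
yt,yb=w[:,1].min(),w[:,1].max();uc=(w[:,0].min()+w[:,0].max())/2
for uv in((uc,yt),(uc,yb),(uc,(yt+yb)/2)):
    print(uv,[ext(onz(ray('wrist',uv,st=s),z)).round(1).tolist() for z in(.158,.144,.12)])
# scene: project corners at planes
for uv in cv2.boxPoints(cv2.minAreaRect(q.astype(np.float32))): print('scene',uv.round(1),ext(onz(ray('scene',uv),.158)).round(1),ext(onz(ray('scene',uv),.12)).round(1))
```

```text
w [314 151] [325 193] [[313.29998779296875, 151.10000610351562], [323.8999938964844, 150.60000610351562], [325.8999938964844, 192.8000030517578], [315.20001220703125, 193.3000030517578]] [319.5 151. ]
s [393 188] [413 205] [[390.5, 192.89999389648438], [412.6000061035156, 187.39999389648438], [415.70001220703125, 199.8000030517578], [393.6000061035156, 205.39999389648438]] [411.5 188. ]
151 316 323
157 314 323
163 314 323
169 315 323
175 315 325
181 315 323
187 315 325
(np.float64(319.5), np.int64(151)) [[-69.2, 23.7, 158.0], [-69.1, 21.2, 144.0], [-68.9, 17.1, 120.0]]
(np.float64(319.5), np.int64(193)) [[-69.0, -19.0, 158.0], [-68.9, -23.3, 144.0], [-68.7, -30.5, 120.0]]
(np.float64(319.5), np.float64(172.0)) [[-69.1, 2.7, 158.0], [-69.0, -0.6, 144.0], [-68.8, -6.3, 120.0]]
scene [390.5 192.9] [-65.6  32.2 158. ] [-34.4  14.9 120. ]
scene [412.6 187.4] [-64.5 -21.  158. ] [-33.3 -41.  120. ]
scene [415.7 199.8] [-100.5  -12.2  158. ] [-71.1 -31.8 120. ]
scene [393.6 205.4] [-101.2   39.7  158. ] [-71.8  22.8 120. ]
```

```bash
python3 -m pendant '[[[0.003,0.0025,0.035,-0.003,0.008,0.002,0.7],[0.003,0.0025,0.07,-0.003,0.008,0.002,0.7],[0.003,0.0025,0.105,-0.003,0.008,0.002,0.7],[0.003,0.0025,0.135,-0.003,0.008,0.002,0.7],[0.003,0.0025,0.145,-0.003,0.008,0.002,0.7]]]' >/dev/null
python3 -m pendant '[[[0,0,0,0,0,0,0.7],[0,0,0,0,0,0,0.7],[0,0,0,0,0,0,0.7],[0,0,0,0,0,0,0.7]]]' >/dev/null
python3 plan.py -69.3 0.5 129 0
```

```text
t 12.62 ext [-68.1   1.4 182.7] F [ 0.3 -0.7 -0. ] w 0.061 q7 [-31.   1.  42. 108.  -1.  71. -20.]
shift [-0.0009 -0.0013  0.0537] turn [ 0.0031  0.     -0.0009] dist 0.054
```

```bash
python3 -m pendant '[[[-0.001,-0.0013,0.015,0.002,0,0,0.6],[-0.001,-0.0013,0.03,0.002,0,0,0.6],[-0.001,-0.0013,0.045,0.002,0,0,0.6],[-0.001,-0.0013,0.05,0.002,0,0,0.6],[-0.001,-0.0013,0.053,0.002,0,0,0.5]]]' 
python3 -m pendant '[[[0,0,0,0,0,0,0.5],[0,0,0,0,0,0,0.4],[0,0,0,0,0,0,0.4],[0,0,0,0,0,0,0.35]]]' >/dev/null
python3 plan.py -69.3 0.5 129 0
```

```text
clock: 13.03
position: [0.4907, -0.1125, 0.128]
orientation: [[0.511, 0.859, -0.002], [0.859, -0.511, -0.001], [-0.002, -0.002, -1.0]]
ft_force: [-0.5, 0.1, 0.5]
width: 0.0504
grip_force: 0.0
t 13.37 ext [-70.3  -0.  128.5] F [-0.6  0.9  0.4] w 0.0348 q7 [-30.   5.  42. 112.  -4.  65. -17.]
shift [ 0.0005  0.001  -0.0005] turn [-0.0008  0.001  -0.0011] dist 0.001
```

```bash
python3 -m pendant '[[[0,0.001,0,0,0,0,0.02],[0,0.001,0,0,0,0,0.02],[0,0.001,0,0,0,0,0.02],[0,0.001,0,0,0,0,0.02],[0,0.001,0,0,0,0,0.02]]]' 30
python3 -m pendant '[[[0,0,0,0,0,0,0.02],[0,0,0,0,0,0,0.02],[0,0,0,0,0,0,0.02]]]' 40
python3 plan.py -69.3 0.5 129 0
```

```text
clock: 13.78
position: [0.4912, -0.1131, 0.1276]
orientation: [[0.512, 0.859, -0.003], [0.859, -0.512, -0.001], [-0.002, -0.002, -1.0]]
ft_force: [0.0, 0.2, 0.6]
width: 0.0098
grip_force: 30.0
clock: 14.03
position: [0.4913, -0.1131, 0.1277]
orientation: [[0.512, 0.859, -0.003], [0.859, -0.512, -0.001], [-0.002, -0.002, -1.0]]
ft_force: [-0.5, 0.2, -0.2]
width: 0.0094
grip_force: 40.0
t 14.03 ext [-69.8  -0.3 127.7] F [-0.5  0.2 -0.2] w 0.0094 q7 [-30.   5.  42. 112.  -4.  65. -17.]
shift [ 0.0008  0.0005 -0.0013] turn [-0.002   0.0019 -0.0012] dist 0.002
```

```bash
python3 -m pendant '[[[0,0,-0.006,0,0,0,0.02],[0,0,-0.014,0,0,0,0.02],[0,0,-0.022,0,0,0,0.02],[0,0,-0.03,0,0,0,0.02],[0,0,-0.038,0,0,0,0.02]]]'
python3 plan.py -69.8 -0.3 200 0
```

```text
clock: 14.45
position: [0.4913, -0.113, 0.1667]
orientation: [[0.512, 0.859, -0.003], [0.859, -0.512, -0.0], [-0.002, -0.002, -1.0]]
ft_force: [0.9, -1.0, -3.0]
width: 0.0095
grip_force: 40.0
t 14.45 ext [-69.9  -0.2 166.7] F [ 0.9 -1.  -3. ] w 0.0095 q7 [-31.   2.  42. 109.  -2.  69. -19.]
shift [-0.0002  0.0001 -0.0333] turn [-0.0023  0.0016 -0.0012] dist 0.033
```

```bash
python3 -m pendant '[[[0,0,-0.01,0,0,0,0.02],[0,0,-0.02,0,0,0,0.02],[0,0,-0.03,0,0,0,0.02],[0,0,-0.04,0,0,0,0.02],[0,0,-0.05,0,0,0,0.02]]]' | grep force
python3 -m pendant '[[[0,0,-0.012,0,0,0,0.02],[0,0,-0.026,0,0,0,0.02],[0,0,-0.042,0,0,0,0.02],[0,0,-0.058,0,0,0,0.02],[0,0,-0.072,0,0,0,0.02]]]' | grep force
python3 -m pendant '[[[0,0,-0.016,0,0,0,0.02],[0,0,-0.034,0,0,0,0.02],[0,0,-0.05,0,0,0,0.02],[0,0,-0.06,0,0,0,0.02],[0,0,-0.065,0,0,0,0.02]]]' 
python3 -m pendant '[[[0,0,0,0,0,0,0.02],[0,0,0,0,0,0,0.02],[0,0,0,0,0,0,0.02],[0,0,0,0,0,0,0.02]]]' 
python3 plan.py -69.8 -0.3 350 30.7
```

```text
ft_force: [0.3, 0.4, -2.9]
grip_force: 40.0
ft_force: [0.3, 0.6, -3.4]
grip_force: 40.0
clock: 15.7
position: [0.4924, -0.1131, 0.3545]
orientation: [[0.512, 0.859, -0.0], [0.859, -0.512, -0.001], [-0.001, -0.0, -1.0]]
ft_force: [-0.2, 0.4, -3.0]
width: 0.0097
grip_force: 40.0
clock: 16.03
position: [0.4914, -0.1128, 0.3517]
orientation: [[0.512, 0.859, -0.004], [0.859, -0.512, -0.001], [-0.003, -0.004, -1.0]]
ft_force: [0.2, -0.2, -2.7]
width: 0.0097
grip_force: 40.0
t 16.03 ext [-69.9   0.  351.7] F [ 0.2 -0.2 -2.7] w 0.0097 q7 [-32.  -3.  41.  92.   2.  91. -22.]
shift [-0.0003  0.0001  0.0017] turn [-0.0042  0.0018 -0.537 ] dist 0.002
```

```bash
python3 -m pendant '[[[0,0,0,0,0,-0.04,0.02],[0,0,0,0,0,-0.1,0.02],[0,0,0,0,0,-0.16,0.02],[0,0,0,0,0,-0.22,0.02],[0,0,0,0,0,-0.28,0.02]]]' >/dev/null
python3 -m pendant '[[[0,0,0,0,0,-0.06,0.02],[0,0,0,0,0,-0.12,0.02],[0,0,0,0,0,-0.18,0.02],[0,0,0,0,0,-0.23,0.02],[-0.0005,0,0,-0.004,0.002,-0.257,0.02]]]' >/dev/null
python3 -m pendant '[[[0,0,0,0,0,0,0.02],[0,0,0,0,0,0,0.02],[0,0,0,0,0,0,0.02],[0,0,0,0,0,0,0.02],[0,0,0,0,0,0,0.02]]]' 
python3 plan.py -69.8 -0.3 350 30.7
python3 - <<'E'
from plan import *
a=bot.get_image('scene')[60:260,300:500];b=bot.get_image('top')[130:290,310:470]
c=np.hstack([cv2.resize(a,(400,400)),cv2.resize(b,(400,400))]);cv2.imwrite('pics/f.png',c)
E
```

```text
clock: 17.28
position: [0.4918, -0.1134, 0.3525]
orientation: [[0.0, 1.0, 0.001], [1.0, -0.0, 0.001], [0.001, 0.001, -1.0]]
ft_force: [-0.0, 0.0, -2.8]
width: 0.01
grip_force: 40.0
t 17.28 ext [-6.930e+01 -3.000e-01  3.525e+02] F [-0.   0.  -2.8] w 0.01 q7 [-33.  -3.  42.  92.   2.  91.   8.]
shift [ 0.0002 -0.0004  0.0025] turn [ 0.0013 -0.0008 -0.0003] dist 0.003
```

View pics/f.png

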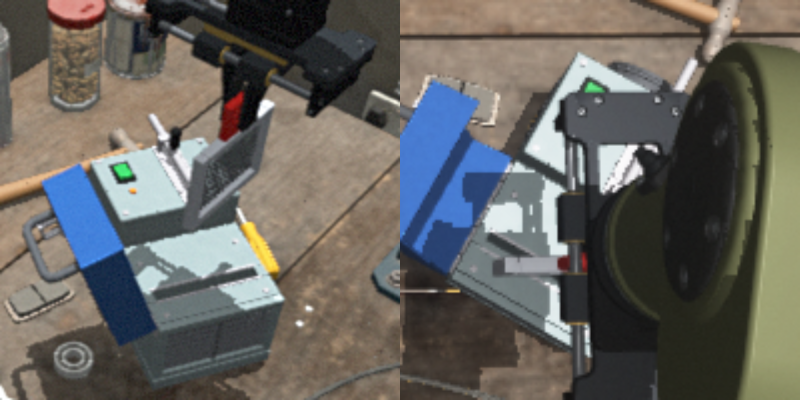

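The screen is out and held over the extractor, square to the window, and the cover stays open. It looks slightly askew in the picture, so I'll compare its corners with the projection of an upright screen.

Run:
```python
from plan import *
s=bot.state();p=np.array(s['position']);i=bot.camera_info('scene');K=np.array([[i['fx'],0,i['cx']],[0,i['fy'],i['cy']],[0,0,1]])
C=np.array([[x,y,z] for x in(-.006,.006) for y in(-.06,.06) for z in(0,.09)])+[p[0],p[1],p[2]+.019-.117]
uv=cv2.projectPoints(C,i['rvec'],i['tvec'],K,None)[0][:,0]
im=bot.get_image('scene')[60:260,300:500];c=cv2.resize(im,(800,800))[100:550,250:700]
for q in uv: cv2.circle(c,tuple(int(v) for v in ((q-[300,60])*4-[250,100])),4,(0,0,255),1)
cv2.imwrite('pics/g.png',c)
```

```text
(no output)
```

View pics/g.png

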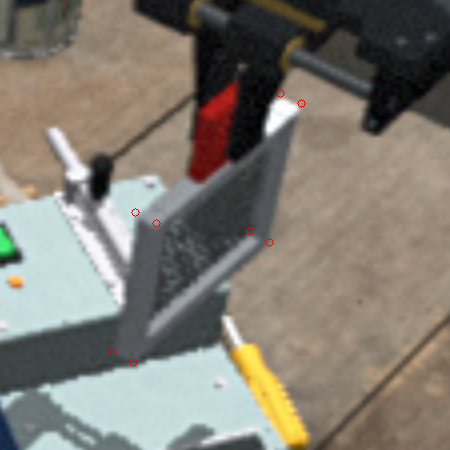

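The frame corners match the projected upright screen to within a pixel or so: top left about (158,222), bottom right about (270,241). The lower edge is at about 0.25 m, well above 0.166 m. Handing in.

```bash
python3 -c "
from cell import bot
print(bot.close_job())"
```

```text
the job is handed in; nothing more can be done
None
```

The job is handed in, no verdict was returned: the bolt is fully drawn, the cover rests open, and the screen is held still and upright by its tab, square to the window, lower edge about 0.25 m up.

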